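Lay the condiments out on two breakfast boards

ROBOT

A 7-joint arm with a two-finger parallel gripper is mounted at the origin on a cart in front of the work surface, level with it; the furniture and walls round the work are solid. World frame = base frame: x ahead of the robot, y to its left, z up, the work surface at z = 0. Lengths are in m, angles in rad, forces in N, time in s.
With the tool pointing down it reaches from about 0.35 to 0.9 m from the base axis. Payload 7.2 kg.
Tool frame: the origin (TCP) lies between the finger pads; the fingertips stand 17 mm ahead of it and the grasp point (between the pads) lies 2 mm behind it (manip.tcp_to_tips is the z of the fingertips in the tool frame, in m); z points along the fingers, y is the line along which they close (so a half turn about z gives the same grasp; the last joint's range is limited). The gripper opens to 88 mm and grips with 3 to 60 N. Pads are 20 mm wide; open, the fingers measure 115 mm over their backs; the gripper's body (75 mm by 178 mm) begins 61 mm behind the grasp point.
Start: joints at [1.278, 0.411, -0.013, 1.596, 0.006, 1.134, -0.082], TCP at [0.139, -0.609, 0.24] pointing down, gripper open.
Joint ranges: [-2.95, 2.95], [-0.29, 1.99], [-1.47, 1.44], [0.14, 2.54], [-1.03, 4.17], [0.13, 1.85], [-2.86, 2.86]. Speed limits (rad/s): [2.39, 2.39, 3.01, 3.01, 3.14, 3.14, 3.14].

INTERFACE

Orientations are given as a 3x3 rotation matrix whose columns are the frame's x, y, z axes.
In Python, from bench import manip gives the robot as it stands.
- The arm moves only by the shell command python3 -m inch 'ROWS'. ROWS is JSON, a list that holds one entry, the list of rows, each a list of 7 numbers: the shift along the tool's x, y, z in m, then the turn, a rotation vector about the tool's x, y, z in degrees, then the opening, from 0 (shut) to 1 (fully open). A call has exactly 5 rows; each row is the pose to reach, as a shift and turn from the pose commanded when the call began, along the tool's axes at that moment; what a row does not reach only later rows make up. A row lasts 1/12 s, in which the tool goes at most 41.7 mm and 7.16 degrees, less where a joint would pass 70% of its speed; a pose out of reach is approached as far as the arm can. A call with a gripper value outside its range is refused whole. The fingers move at their own pace and stop on an object; the grip force is fixed at half the most. Time passes only in rows, so rows that repeat a pose let the fingers close, or fill a call up. It gives the time, the measured TCP pose, the force, the opening and the grip force at its end, in the units of the state.
- manip.get_state(): the state, without advancing time (a new reading comes with each control period).
- manip.get_image(name): name is "side" or "top"; returns the picture (400x640x3 uint8, red, green, blue); there is no depth.
- manip.calibration(name): a dict with "mtx" (3x3 intrinsics, pixels), "R" (3x3) and "t" (3): a world point X has camera coordinates R X + t. Camera axes: x right, y down, z forward; pixel columns grow to the right and rows downward; lengths in m; the calibration is good to about 2 mm. A picture is of the moment at which its call begins. calibration takes no time and is no camera call.
- manip.job_done(): hands the job in; it is judged then, once.
Trained networks look in the newest picture that a camera, given by its name, has taken for a name from the list of things; names that differ only in an ending like _2 or _b are one class to them, and where a whole thing is asked for, a point or a joint stands for the part that bears it (a point fixed in the world has none). Each returns a list of dicts, best first, with "confidence" (0 to 1); they miss things now and then, are a little off and sometimes report something else, mostly with a low value. They report only what shows in the picture. A call takes as long as a camera call. They do not tell look-alikes from the thing itself.
- manip.trace(label, camera): "mask" (400x640 bool, what is visible of it) and "extent" ([centre column, centre row, width, height] in pixels, round what is visible of it).
The state is a dict: "time": time; "joints": joint angles; "dq": joint speeds; "tau": joint torques, N m; "ee_pos": TCP position; "ee_rot": TCP orientation; "force": force on the tool from outside, world axes, zero at the start; "moment": the same for the moment, N m; "width": finger opening in m; "gripper_force": force on a finger pad.
Only numpy, scipy, OpenCV 4.12 (cv2) and the standard library are available. Lean on these libraries where they do the work, as an engineer would, in place of code of your own. Each camera call takes 0.05 s, during which the arm holds its last target. There are 200 camera calls.

TASK

Lay out the two breakfast boards, each thing standing upright in the middle of its own cork pad. On the oak board, as you see it from where the robot stands, put the salt shaker on the left, the red-capped spice jar on the right and the yellow-capped spice jar between them; on the dark slate board put the honey jar at the back (the far pad) and the blue egg cup in front of it (the near pad). Leave the small food tin where it stands.

Things in the scene. Friction and masses are not known exactly. Their poses are not given: they have to be found in the camera images.
- oak_board: Pale oak board, fixed, 90 x 250 mm and 12 mm high, with three round cork pads 62 mm across, flush with its top, in a row along its length. Origin: centre of its underside (worktop level); x points away from the robot, y along the row to the robot's left (the board is turned by at most 0.2 rad), z up. Pad centres at y = +0.08 (left), 0 (middle) and -0.08 (right), all at x = 0, top at z = 0.012.
- slate_board: Nearly black slate board, fixed to the worktop, 185 mm deep (x) x 90 mm wide (y) and 12 mm high, with two round cork pads flush with its top, one behind the other. Origin: centre of its underside (worktop level); x points away from the robot, y to its left (turned by at most 0.2 rad), z up. Back (far) pad 78 mm across with its centre at x = +0.045, front (near) pad 62 mm across at x = -0.045, both at y = 0, top at z = 0.012. It lies on the other side from the oak board.
- salt_mid (a point): Salt shaker of grey and clear plastic with a pale grey domed top, round, 44 mm across below and 34 mm at the top, 90 mm high, about 0.1 kg. Listed point: on its axis, half-way up; z axis up. 
- yellow_jar_mid (a point): Spice jar of glass with a yellow cap and dark label, round, 42 mm across, 96 mm high, about 0.11 kg. Listed point: on its axis, half-way up; z axis up. 
- red_jar_mid (a point): Spice jar of glass with a red cap, round, 45 mm across, 106 mm high, about 0.11 kg. Listed point: on its axis, half-way up; z axis up. 
- honey_mid (a point): Honey jar, amber with a grey lid, 102 mm high, about 0.28 kg; the body measures 64 mm along its own x and 72 mm along its own y (grip it along its x, in its upper half, or it may swing between the fingers), the lid is 66 mm across. At the start its x axis lies roughly along the robot's left-right line (within 0.35 rad). Listed point: on its axis, half-way up; z axis up. 
- egg_cup_mid (a point): Blue glazed egg cup, an open round cup on a foot, 68 mm high, 0.11 kg; the cup (from 35 mm up to the rim) is 49 mm across outside with a 4 mm wall, the stem 20 mm, the foot 42 mm. Listed point: on its axis, half-way up; z axis up. 
- tin_mid (a point): Small round food tin, turquoise with a bare metal lid, 76 mm across, 58 mm high, loose; not part of the job. Listed point: on its axis, half-way up; z axis up. It stands near a wall cabinet: underside at z = 0.44, front at x = 0.62 (handles to x = 0.59), right end at y = -0.14; keep wrist and arm clear of it.
Mind the look-alikes: they are no part of the job. What is shaped like the part that bears yellow_jar_mid but purple is not meant.

How it is judged:
At the end, for the whole second after the job is handed in: Oak board: salt left, yellow jar middle, red jar right; slate board: honey jar back, egg cup front. Each within 13 mm of its pad centre along both board axes, standing on the board upright (within 0.12 rad), released and at rest; the tin not pushed more than 20 mm (x of salt_mid in the frame of oak_board between -0.013 and 0.013 m and y of salt_mid in the frame of oak_board between 0.067 and 0.093 m and z of salt_mid in the frame of oak_board between 0.051 and 0.063 m and angle between each of salt_mid, yellow_jar_mid, red_jar_mid, honey_mid, egg_cup_mid's own z axis and vertical below 0.12 rad and linear speed of each of salt, yellow_jar, red_jar, honey, egg_cup below 0.02 m/s and x of yellow_jar_mid in the frame of oak_board between -0.013 and 0.013 m and y of yellow_jar_mid in the frame of oak_board between -0.013 and 0.013 m and z of yellow_jar_mid in the frame of oak_board between 0.054 and 0.066 m and x of red_jar_mid in the frame of oak_board between -0.013 and 0.013 m and y of red_jar_mid in the frame of oak_board between -0.093 and -0.067 m and z of red_jar_mid in the frame of oak_board between 0.059 and 0.071 m and x of honey_mid in the frame of slate_board between 0.032 and 0.058 m and y of honey_mid in the frame of slate_board between -0.013 and 0.013 m and z of honey_mid in the frame of slate_board between 0.057 and 0.069 m and x of egg_cup_mid in the frame of slate_board between -0.058 and -0.032 m and y of egg_cup_mid in the frame of slate_board between -0.013 and 0.013 m and z of egg_cup_mid in the frame of slate_board between 0.04 and 0.052 m); the robot touches nothing.
It fails at once if the small food tin is pushed away (more than 20 mm) or knocked over (distance of tin_mid from where it was at the start of the episode above 0.02 m or angle between tin_mid's own z axis and vertical above 0.4 rad).
It also fails if it takes over 134 s, if anything falls off the work surface, if the arm or the gripper's body presses on something with over 40 N, if the wrist force passes 120 N, or if a joint passes its speed limit or range.

## Working session

There is one attempt and no reset: what is moved stays moved. The work goes in short steps, Python scripts to look and compute and a shell command to move; the robot and the scene stay as the last step left them, time stands still between calls to the robot, and variables do not carry over. Pictures are saved under pics/ and viewed, at most 14 in all, crops included, and the job is handed in when it is done.

```bash
mkdir -p pics; ls; python3 - <<'E'
from bench import manip
import cv2,numpy as np
for n in("top","side"):
    im=manip.get_image(n); cv2.imwrite(f"pics/{n}0.png",im[:,:,::-1])
    c=manip.calibration(n); print(n,np.round(c["mtx"],1).tolist(),np.round(c["R"],3).tolist(),np.round(c["t"],3).tolist(), np.round(-c["R"].T@c["t"],3))
s=manip.get_state();print(s["time"],s["ee_pos"],np.round(s["ee_rot"],3).tolist(),s["width"])
E
```

```text
pics
top [[416.7, 0.0, 315.6], [0.0, 416.7, 193.4], [0.0, 0.0, 1.0]] [[0.073, -0.997, 0.004], [-0.975, -0.072, -0.209], [0.209, 0.012, -0.978]] [-0.072, 0.529, 1.086] [ 0.295 -0.046  1.173]
side [[395.0, 0.0, 316.2], [0.0, 395.0, 206.0], [0.0, 0.0, 1.0]] [[-0.87, -0.494, 0.003], [-0.271, 0.472, -0.839], [0.413, -0.73, -0.545]] [0.441, 0.21, 0.9] [0.069 0.776 0.664]
0.1 [ 0.13920037 -0.60887191  0.23890428] [[0.975, 0.223, -0.0], [0.223, -0.975, 0.001], [-0.0, -0.001, -1.0]] 0.08781109441893847
```

View pics/top0.png

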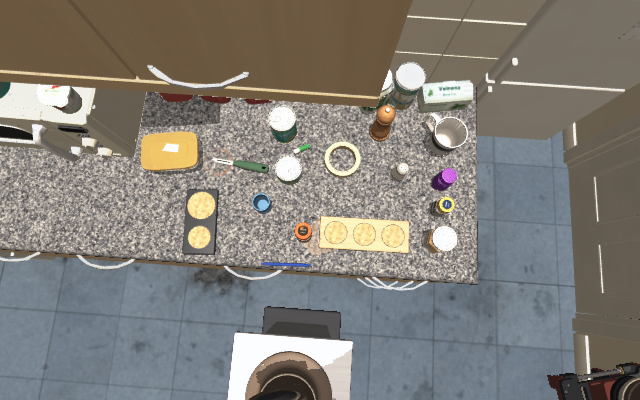

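View pics/side0.png

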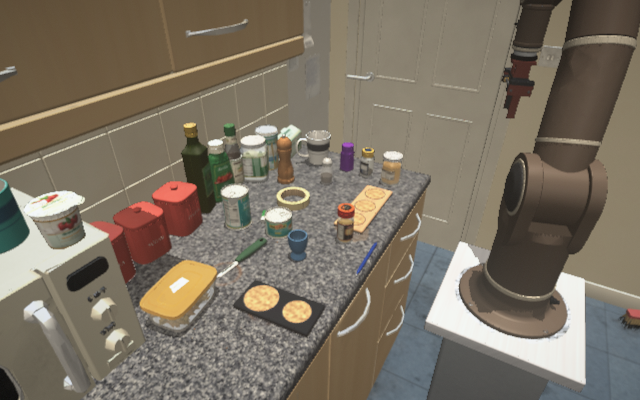

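```bash
cat > h.py <<'E'
from bench import manip
import cv2,numpy as np
from scipy.optimize import minimize
CAL={n:manip.calibration(n) for n in("top","side")}
def proj(n,P):
    c=CAL[n];return cv2.projectPoints(np.float64(P),cv2.Rodrigues(c["R"])[0],c["t"],c["mtx"],None)[0][:,0]
def rev(prof):
    a=np.linspace(0,2*np.pi,48,endpoint=False)
    return np.vstack([np.c_[r*np.cos(a),r*np.sin(a),0*a+z] for r,z in prof])
def box(l,w,h): return np.array([[x,y,z] for x in(-l/2,l/2) for y in(-w/2,w/2) for z in(0,h)])
M={"salt_mid":rev([(.022,0),(.022,.045),(.017,.08),(.012,.09)]),"yellow_jar_mid":rev([(.021,0),(.021,.096)]),"red_jar_mid":rev([(.0225,0),(.0225,.106)]),
"honey_mid":np.vstack([rev([(.034,0),(.034,.07),(.033,.102)])]),"egg_cup_mid":rev([(.021,0),(.0245,.035),(.0245,.068)]),"tin_mid":rev([(.038,0),(.038,.058)]),
"oak_board":box(.09,.25,.012),"slate_board":box(.185,.09,.012)}
def hull(n,lab,p,z=0):
    c,s=np.cos(p[2]),np.sin(p[2]);P=M[lab]@np.array([[c,s,0],[-s,c,0],[0,0,1]])+[p[0],p[1],z]
    return cv2.convexHull(np.float32(proj(n,P)))
def render(n,lab,p,z=0):
    m=np.zeros((1600,2560),np.uint8);cv2.fillConvexPoly(m,np.int32((hull(n,lab,p,z)+.5)*64),1,shift=4);return cv2.resize(m*255,(640,400),interpolation=cv2.INTER_AREA)/255.
def ray(n,uv,z):
    c=CAL[n];d=c["R"].T@np.linalg.solve(c["mtx"],[uv[0],uv[1],1]);o=-c["R"].T@c["t"];return o+d*(z-o[2])/d[2]
def fit(lab,masks,p0,yaw=False,z=0):
    def f(q):
        p=list(q)+[0]*(3-len(q));s=0
        for n,m in masks.items():
            r=render(n,lab,p,z);s-=np.minimum(r,m).sum()/np.maximum(r,m).sum()
        return s
    k=3 if yaw else 2;p0=np.array(p0[:k]);sx=np.vstack([p0]+[p0+np.eye(k)[i]*[.015,.015,.15][i] for i in range(k)])
    r=minimize(f,p0,method="Nelder-Mead",options=dict(initial_simplex=sx,xatol=3e-4,fatol=1e-4,maxiter=120));return r.x,-r.fun/len(masks)
E
cat > a.py <<'E'
from h import *
for n in CAL: manip.get_image(n)
for lab in M:
    T={n:manip.trace(lab,n) for n in CAL}
    for n in T: print(lab,n,[(np.round(d["extent"]).astype(int).tolist(),round(d["confidence"],2)) for d in T[n]])
    np.save(lab+".npy",np.array([[d["mask"] for d in T[n]] and T[n][0]["mask"] for n in ("top","side")],dtype=object),allow_pickle=True)
    h=M[lab][:,2].max()/2
    for a in T["top"][:2]:
        p=ray("top",a["extent"][:2],h)
        for b in T["side"][:2]:
            q=ray("side",b["extent"][:2],h)
            if np.hypot(*(p-q)[:2])<.05:
                x,s=fit(lab,{"top":a["mask"]*1.,"side":b["mask"]*1.},[p[0],p[1],0],"board" in lab);print("   fit",np.round(x,4),round(s,3),"rays",p.round(3)[:2],q.round(3)[:2])
E
python3 a.py
```

```text
salt_mid top [([400, 172, 15, 20], 0.6)]
salt_mid side [([326, 173, 18, 24], 0.71), ([391, 168, 20, 33], 0.64)]
   fit [ 0.6179 -0.2627] 0.76 rays [ 0.613 -0.264] [ 0.608 -0.244]
yellow_jar_mid top [([445, 182, 22, 21], 0.97), ([442, 207, 24, 18], 0.7)]
yellow_jar_mid side [([348, 158, 14, 28], 0.81), ([367, 162, 13, 29], 0.56)]
   fit [ 0.5997 -0.3828] 0.871 rays [ 0.595 -0.39 ] [ 0.593 -0.377]
   fit [ 0.5212 -0.3761] 0.888 rays [ 0.523 -0.381] [ 0.522 -0.385]
red_jar_mid top [([304, 231, 18, 21], 0.52), ([261, 203, 18, 18], 0.21)]
red_jar_mid side [([349, 225, 18, 39], 0.76)]
   fit [ 0.423  -0.0067] 0.934 rays [ 0.427 -0.01 ] [ 0.412 -0.007]
honey_mid top [([439, 241, 36, 27], 0.97), ([363, 234, 92, 44], 0.38)]
honey_mid side [([391, 168, 20, 32], 0.79), ([361, 208, 61, 45], 0.53)]
   fit [ 0.4313 -0.3715] 0.911 rays [ 0.429 -0.373] [ 0.432 -0.374]
egg_cup_mid top [([261, 204, 17, 17], 0.63)]
egg_cup_mid side [([297, 246, 24, 32], 0.8)]
   fit [0.4974 0.1142] 0.897 rays [0.498 0.117] [0.496 0.118]
tin_mid top [([289, 171, 27, 34], 0.85)]
tin_mid side [([280, 222, 30, 30], 0.97)]
   fit [0.6011 0.0485] 0.928 rays [0.598 0.048] [0.598 0.044]
oak_board top [([364, 233, 92, 38], 0.74)]
oak_board side [([361, 209, 57, 49], 0.7)]
   fit [ 0.4384 -0.1746  0.0138] 0.829 rays [ 0.44  -0.175] [ 0.442 -0.162]
slate_board top [([201, 221, 34, 72], 0.9)]
slate_board side [([281, 308, 90, 54], 0.89)]
   fit [0.4403 0.2859 0.0572] 0.937 rays [0.44  0.284] [0.433 0.287]
```

```bash
cat > ov.py <<'E'
from h import *
E0={"salt_mid":(.6179,-.2627,0),"yellow_jar_mid":(.5212,-.3761,0),"red_jar_mid":(.423,-.0067,0),"honey_mid":(.4313,-.3715,0),"egg_cup_mid":(.4974,.1142,0),"tin_mid":(.6011,.0485,0),"oak_board":(.4384,-.1746,.0138),"slate_board":(.4403,.2859,.0572)}
def pads(b,p):
    c,s=np.cos(p[2]),np.sin(p[2]);o=[]
    for x,y,r in ([(0,.08,.031),(0,0,.031),(0,-.08,.031)] if b=="oak_board" else [(.045,0,.039),(-.045,0,.031)]):
        o.append((p[0]+c*x-s*y,p[1]+s*x+c*y,r))
    return o
def overlay(n,E,x0,y0,x1,y1,f,out,show=True):
    im=manip.get_image(n)[y0:y1,x0:x1,::-1];im=cv2.resize(im,None,fx=f,fy=f,interpolation=cv2.INTER_CUBIC)
    g=lambda q:np.int32(((q-[x0,y0])+.5)*f*16)
    for l,p in E.items():
        cv2.polylines(im,[g(hull(n,l,p).reshape(-1,2))],True,(0,255,0),1,cv2.LINE_AA,4)
        if "board" in l:
            for X,Y,r in pads(l,p): cv2.polylines(im,[g(proj(n,rev([(r,.012)])+[X,Y,0]))],True,(255,0,255),1,cv2.LINE_AA,4)
    cv2.imwrite(out,im)
if __name__=="__main__":
    overlay("top",E0,175,120,475,270,2.6,"pics/ov1.png")
    overlay("side",E0,230,130,430,330,3,"pics/ov2.png")
    for b in("oak_board","slate_board"): print(np.round(pads(b,E0[b]),4).tolist())
E
python3 ov.py
```

```text
[[0.4373, -0.0946, 0.031], [0.4384, -0.1746, 0.031], [0.4395, -0.2546, 0.031]]
[[0.4852, 0.2885, 0.039], [0.3954, 0.2833, 0.031]]
```

View pics/ov1.png

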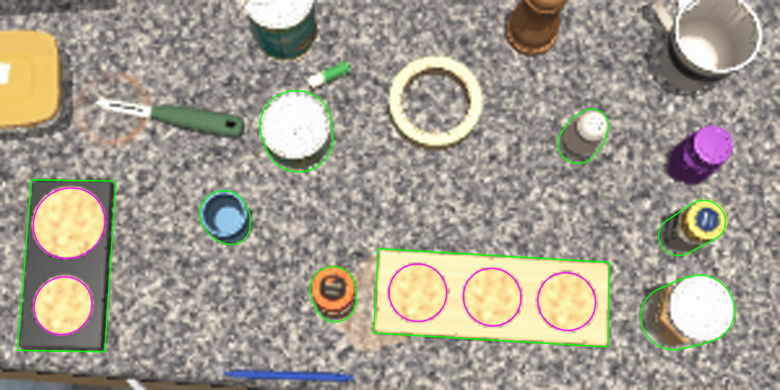

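View pics/ov2.png

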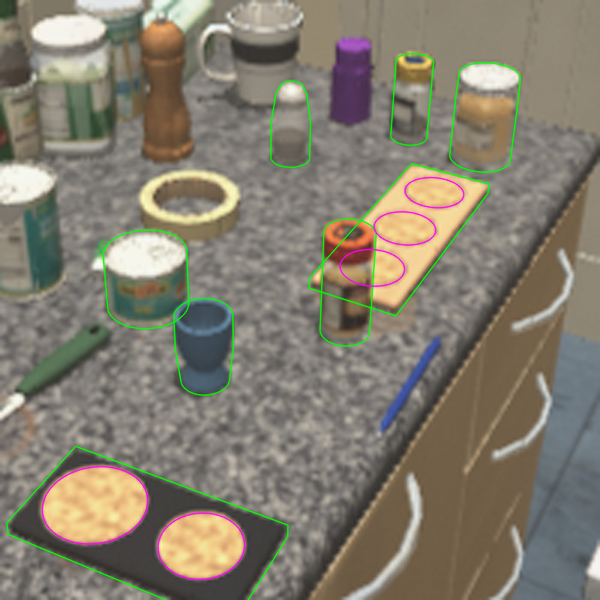

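```bash
python3 - <<'E'
from ov import *
E={"honey_mid":E0["honey_mid"]}
a=manip.get_image("top")[185:262,412:466,::-1];b=manip.get_image("side")[138:196,345:405,::-1]
f=lambda i:cv2.resize(i,(390,560),interpolation=cv2.INTER_CUBIC)
cv2.imwrite("pics/hon.png",np.hstack([f(a),f(b)]))
E
```

```text
(no output)
```

View pics/hon.png

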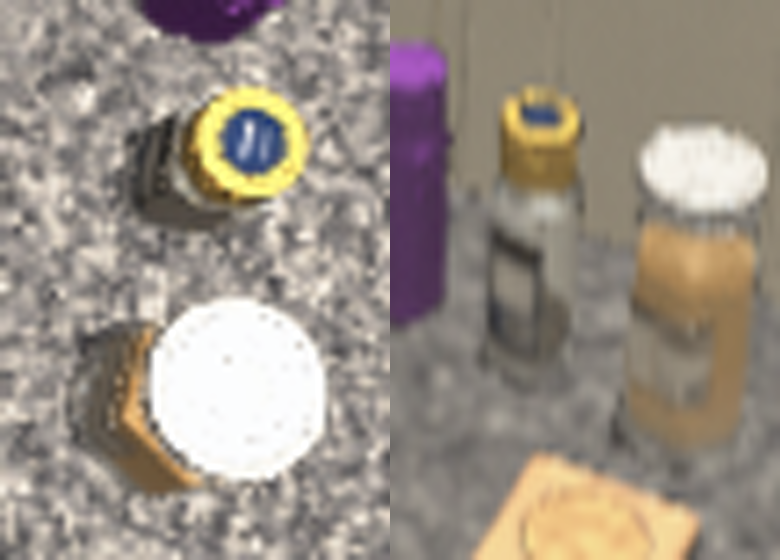

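```bash
python3 -m inch '[[[0,0,0,0,0,6,1],[0,0,0,0,0,12.9,1],[0.03,-0.02,0,0,0,12.9,1],[0.06,-0.04,0,0,0,12.9,1],[0.06,-0.04,0,0,0,12.9,1]]]'
```

```text
time: 1.62
ee_pos: [0.1951, -0.5523, 0.2397]
ee_rot: [[1.0, 0.007, 0.003], [0.007, -1.0, 0.003], [0.003, -0.003, -1.0]]
force: [0.8, 0.1, -0.4]
width: 0.0875
gripper_force: 0.0
```

```bash
python3 -m inch '[[[0.03,-0.02,0,0,0,4,1],[0.06,-0.045,0,0,0,8,1],[0.09,-0.07,0,0,0,13,1],[0.12,-0.09,0,0,0,13,1],[0.15,-0.115,0,0,0,13,1]]]'; python3 -m inch '[[[0,0,0,0,0,0,1],[0,0,0,0,0,0,1],[0,0,0,0,0,0,1],[0,0,0,0,0,0,1],[0,0,0,0,0,0,1]]]'
```

```text
time: 2.03
ee_pos: [0.3401, -0.4413, 0.24]
ee_rot: [[0.974, -0.226, 0.0], [-0.226, -0.974, -0.001], [0.001, 0.001, -1.0]]
force: [0.2, -0.2, -0.1]
width: 0.0875
gripper_force: 0.0
time: 2.45
ee_pos: [0.3376, -0.4431, 0.2397]
ee_rot: [[0.974, -0.228, -0.0], [-0.228, -0.974, -0.0], [-0.0, 0.0, -1.0]]
force: [0.5, 0.3, 0.7]
width: 0.0879
gripper_force: 0.0
```

```bash
cat > go.py <<'E'
import sys;from bench import manip;import numpy as np
s=manip.get_state();R=np.array(s["ee_rot"]);t=np.array(list(map(float,sys.argv[1:4])))
h=np.degrees(np.arctan2(R[1,0],R[0,0]));print("t",s["time"],"shift",np.round(R.T@(t-s["ee_pos"]),4),"heading",round(h,1),"width",s["width"])
E
python3 go.py .4313 -.3715 .066
```

```text
t 2.45 shift [ 0.075  -0.0911  0.1736] heading -13.2 width 0.0879335257304696
```

```bash
python3 -m inch '[[[0.025,-0.03,0,0,0,0,1],[0.05,-0.06,0,0,0,0,1],[0.075,-0.091,0.01,0,0,0,1],[0.075,-0.091,0.04,0,0,0,1],[0.075,-0.091,0.07,0,0,0,1]]]'; python3 go.py .4313 -.3715 .066
```

```text
time: 2.87
ee_pos: [0.435, -0.3695, 0.17]
ee_rot: [[0.975, -0.222, 0.004], [-0.222, -0.975, -0.002], [0.004, 0.001, -1.0]]
force: [-1.8, -0.1, -0.1]
width: 0.088
gripper_force: 0.0
t 2.8667 shift [-0.0035  0.0027  0.104 ] heading -12.8 width 0.08803449301045281
```

```bash
python3 -m inch '[[[0,0,0.03,0,0,0,1],[0,0,0.06,0,0,0,1],[0,0,0.085,0,0,0,1],[0,0,0.104,0,0,0,1],[0,0,0.104,0,0,0,1]]]'; python3 -m inch '[[[0,0,0,0,0,0,0.7],[0,0,0,0,0,0,0.6],[0,0,0,0,0,0,0.5],[0,0,0,0,0,0,0.4],[0,0,0,0,0,0,0.4]]]'; python3 -m inch '[[[0,0,0,0,0,0,0.4],[0,0,0,0,0,0,0.4],[0,0,0,0,0,0,0.4],[0,0,0,0,0,0,0.4],[0,0,0,0,0,0,0.4]]]';python3 go.py .4313 -.3715 .066
```

```text
time: 3.28
ee_pos: [0.4295, -0.3697, 0.0617]
ee_rot: [[0.974, -0.227, -0.006], [-0.227, -0.974, 0.004], [-0.006, -0.002, -1.0]]
force: [-1.2, 0.5, -0.2]
width: 0.088
gripper_force: 0.0
time: 3.7
ee_pos: [0.4332, -0.3712, 0.0673]
ee_rot: [[0.974, -0.226, 0.002], [-0.226, -0.974, -0.002], [0.003, 0.002, -1.0]]
force: [-1.0, -1.0, 5.3]
width: 0.0655
gripper_force: 30.0
time: 4.12
ee_pos: [0.4333, -0.3713, 0.0672]
ee_rot: [[0.974, -0.226, 0.002], [-0.226, -0.974, -0.002], [0.003, 0.002, -1.0]]
force: [-1.0, -0.9, 7.5]
width: 0.0656
gripper_force: 30.0
t 4.1167 shift [-0.0019  0.0007  0.0012] heading -13.0 width 0.06564540953326778
```

```bash
python3 -m inch '[[[0,0,-0.015,0,0,0,0.4],[0,0,-0.04,0,0,0,0.4],[0,0,-0.08,0,0,0,0.4],[0,0,-0.12,0,0,0,0.4],[0,0,-0.165,0,0,0,0.4]]]'; python3 -m inch '[[[-0.003,-0.02,0,0,0,-3,0.4],[-0.008,-0.05,0,0,0,-7,0.4],[-0.013,-0.085,0,0,0,-11,0.4],[-0.018,-0.12,0,0,0,-15,0.4],[-0.024,-0.155,0,0,0,-16,0.4]]]';python3 go.py .4852 .2885 .235
```

```text
time: 4.53
ee_pos: [0.4317, -0.3694, 0.2285]
ee_rot: [[0.974, -0.225, -0.001], [-0.225, -0.974, 0.001], [-0.002, -0.001, -1.0]]
force: [1.1, -1.1, -3.9]
width: 0.0654
gripper_force: 30.0
time: 4.95
ee_pos: [0.4435, -0.212, 0.2274]
ee_rot: [[0.998, 0.056, -0.0], [0.056, -0.998, -0.0], [-0.0, 0.0, -1.0]]
force: [1.0, 0.2, -2.5]
width: 0.0654
gripper_force: 30.0
t 4.95 shift [ 0.0696 -0.4974 -0.0076] heading 3.2 width 0.06538394685478101
```

```bash
python3 -m inch '[[[0,-0.035,0,0,0,0,0.4],[0,-0.07,0,0,0,0,0.4],[0,-0.105,0,0,0,0,0.4],[0,-0.14,0,0,0,0,0.4],[0,-0.175,0,0,0,0,0.4]]]'; python3 -m inch '[[[0.01,-0.035,0,0,0,0,0.4],[0.02,-0.07,0,0,0,0,0.4],[0.03,-0.105,0,0,0,0,0.4],[0.04,-0.14,0,0,0,0,0.4],[0.05,-0.175,0,0,0,0,0.4]]]'; python3 -m inch '[[[0.01,-0.035,0,0,0,0,0.4],[0.018,-0.07,0,0,0,0,0.4],[0.02,-0.1,0,0,0,0,0.4],[0.02,-0.125,0,0,0,0,0.4],[0.02,-0.145,0,0,0,0,0.4]]]'; python3 -m inch '[[[0,0,0.02,0,0,0,0.4],[0,0,0.04,0,0,0,0.4],[0,0,0.06,0,0,0,0.4],[0,0,0.08,0,0,0,0.4],[0,0,0.08,0,0,0,0.4]]]';python3 go.py .4872 .2885 .081
```

```text
time: 5.37
ee_pos: [0.434, -0.0374, 0.2274]
ee_rot: [[0.999, 0.052, -0.0], [0.052, -0.999, -0.0], [-0.0, 0.0, -1.0]]
force: [0.3, 0.2, -2.4]
width: 0.0654
gripper_force: 30.0
time: 5.78
ee_pos: [0.4754, 0.14, 0.2275]
ee_rot: [[0.999, 0.052, 0.0], [0.052, -0.999, -0.0], [0.0, 0.0, -1.0]]
force: [0.1, 0.3, -1.7]
width: 0.0653
gripper_force: 30.0
time: 6.2
ee_pos: [0.4871, 0.2866, 0.227]
ee_rot: [[0.999, 0.054, -0.001], [0.054, -0.999, 0.0], [-0.001, -0.0, -1.0]]
force: [1.0, 0.1, -2.4]
width: 0.0653
gripper_force: 30.0
time: 6.62
ee_pos: [0.4859, 0.2825, 0.1436]
ee_rot: [[0.999, 0.052, -0.006], [0.052, -0.999, -0.004], [-0.006, 0.003, -1.0]]
force: [-0.2, -0.5, -3.0]
width: 0.0655
gripper_force: 30.0
t 6.6167 shift [ 0.002  -0.0061  0.0625] heading 3.0 width 0.06552850664626206
```

```bash
python3 -m inch '[[[0,-0.003,0.015,0,0,0,0.4],[0.001,-0.005,0.03,0,0,0,0.4],[0.002,-0.005,0.045,0,0,0,0.4],[0.002,-0.005,0.057,0,0,0,0.4],[0.002,-0.005,0.057,0,0,0,0.4]]]'; python3 -m inch '[[[0,0,0.002,0,0,0,0.4],[0,0,0.004,0,0,0,0.4],[0,0,0.004,0,0,0,0.4],[0,0,0.004,0,0,0,0.4],[0,0,0.004,0,0,0,0.4]]]';python3 go.py .4872 .2885 .0795
```

```text
time: 7.03
ee_pos: [0.489, 0.2884, 0.0888]
ee_rot: [[0.999, 0.052, -0.003], [0.052, -0.999, -0.002], [-0.003, 0.002, -1.0]]
force: [-0.4, 0.3, -2.8]
width: 0.0658
gripper_force: 30.0
time: 7.45
ee_pos: [0.4902, 0.2894, 0.0869]
ee_rot: [[0.999, 0.052, 0.001], [0.052, -0.999, 0.0], [0.001, -0.0, -1.0]]
force: [0.6, -0.7, -2.8]
width: 0.0657
gripper_force: 30.0
t 7.45 shift [-0.0031  0.0008  0.0074] heading 3.0 width 0.06569589196280223
```

```bash
python3 -m inch '[[[-0.003,0,0.002,0,0,0,0.4],[-0.003,0,0.004,0,0,0,0.4],[-0.003,0,0.006,0,0,0,0.4],[-0.003,0,0.006,0,0,0,0.4],[-0.003,0,0.006,0,0,0,0.4]]]'; python3 -c "
from ov import *
overlay('top',{'slate_board':E0['slate_board']},160,140,320,260,4,'pics/h1.png')"
```

```text
time: 7.87
ee_pos: [0.4869, 0.2891, 0.0801]
ee_rot: [[0.999, 0.052, -0.0], [0.052, -0.999, -0.0], [-0.0, 0.0, -1.0]]
force: [0.4, 0.1, -1.4]
width: 0.0658
gripper_force: 30.0
```

```bash
python3 -m inch '[[[0,0,0.001,0,0,0,0.4],[0,0,0.0015,0,0,0,0.4],[0,0,0.0015,0,0,0,0.4],[0,0,0.0015,0,0,0,0.8],[0,0,0.0015,0,0,0,1]]]'; python3 -m inch '[[[0,0,0,0,0,0,1],[0,0,0,0,0,0,1],[0,0,-0.03,0,0,0,1],[0,0,-0.07,0,0,0,1],[0,0,-0.11,0,0,0,1]]]';python3 -m inch '[[[-0.02,0.03,-0.02,0,0,0,1],[-0.02,0.06,-0.02,0,0,0,1],[-0.02,0.1,-0.02,0,0,0,1],[-0.02,0.13,-0.02,0,0,0,1],[-0.02,0.16,-0.02,0,0,0,1]]]';python3 go.py .4974 .1142 .053; sed -i 's/if __name__.*/def refit(lab,p0,z,cams=("top","side")):\n    T={}\n    for n in cams:\n        manip.get_image(n);g=ray;c=[d for d in manip.trace(lab,n) if np.hypot(*(np.array(d["extent"][:2])-hull(n,lab,p0,z).reshape(-1,2).mean(0)))<14]\n        if c: T[n]=c[0]["mask"]*1.\n    return list(T),fit(lab,T,p0,False,z)\n&/' ov.py; python3 -c "
from ov import *
print(refit('honey_mid',(.4852,.2885,0),.012))"
```

```text
time: 8.33
ee_pos: [0.4871, 0.2893, 0.0789]
ee_rot: [[0.999, 0.052, 0.0], [0.052, -0.999, 0.0], [0.0, -0.0, -1.0]]
force: [-0.1, -0.3, 0.1]
width: 0.074
gripper_force: 0.0
time: 8.75
ee_pos: [0.486, 0.2888, 0.1892]
ee_rot: [[0.999, 0.053, -0.003], [0.052, -0.999, -0.001], [-0.003, 0.001, -1.0]]
force: [0.6, -0.2, 0.3]
width: 0.0876
gripper_force: 0.0
time: 9.17
ee_pos: [0.4752, 0.1265, 0.2092]
ee_rot: [[0.999, 0.052, 0.001], [0.052, -0.999, -0.0], [0.001, 0.0, -1.0]]
force: [1.4, 0.0, 0.2]
width: 0.0881
gripper_force: 0.0
t 9.1667 shift [0.0214 0.0134 0.1562] heading 3.0 width 0.08806614140016193
(['top', 'side'], (array([0.48528355, 0.28799866]), np.float64(0.5823235183223264)))
```

```bash
python3 -m inch '[[[0.01,0.007,0.01,0,0,0,1],[0.021,0.013,0.04,0,0,0,1],[0.021,0.013,0.075,0,0,0,1],[0.021,0.013,0.11,0,0,0,1],[0.021,0.013,0.14,0,0,0,1]]]'; python3 -m inch '[[[0,0,0.01,0,0,0,1],[0,0,0.018,0,0,0,1],[0,0,0.018,0,0,0,1],[0,0,0.018,0,0,0,1],[0,0,0.018,0,0,0,1]]]';python3 go.py .4974 .1142 .05
```

```text
time: 9.78
ee_pos: [0.4964, 0.1183, 0.0669]
ee_rot: [[0.999, 0.054, -0.001], [0.054, -0.999, 0.001], [-0.0, -0.001, -1.0]]
force: [0.0, 0.3, 0.1]
width: 0.088
gripper_force: 0.0
time: 10.2
ee_pos: [0.4981, 0.1171, 0.0524]
ee_rot: [[0.999, 0.052, 0.003], [0.052, -0.999, 0.001], [0.003, -0.001, -1.0]]
force: [0.1, -0.3, 0.6]
width: 0.0878
gripper_force: 0.0
t 10.2 shift [-0.0008  0.0029  0.0024] heading 3.0 width 0.08775958387784252
```

```bash
python3 -m inch '[[[0,0.003,0.002,0,0,0,0.8],[0,0.003,0.002,0,0,0,0.6],[0,0.003,0.002,0,0,0,0.5],[0,0.003,0.002,0,0,0,0.3],[0,0.003,0.002,0,0,0,0.3]]]'; python3 -m inch '[[[0,0,0,0,0,0,0.3],[0,0,0,0,0,0,0.3],[0,0,0,0,0,0,0.3],[0,0,0,0,0,0,0.3],[0,0,0,0,0,0,0.3]]]'; python3 go.py .3954 .2833 .15
```

```text
time: 10.62
ee_pos: [0.4973, 0.1134, 0.0491]
ee_rot: [[0.999, 0.052, 0.001], [0.052, -0.999, 0.0], [0.001, -0.0, -1.0]]
force: [-0.1, -0.7, 0.5]
width: 0.0579
gripper_force: 0.0
time: 11.03
ee_pos: [0.4972, 0.1136, 0.0489]
ee_rot: [[0.999, 0.052, 0.0], [0.052, -0.999, 0.0], [0.0, -0.0, -1.0]]
force: [-0.8, 0.7, 1.9]
width: 0.0478
gripper_force: 30.0
t 11.0333 shift [-0.0928 -0.1748 -0.1011] heading 3.0 width 0.04782211117910867
```

```bash
python3 -m inch '[[[0,0,-0.02,0,0,0,0.3],[0,0,-0.05,0,0,0,0.3],[0,0,-0.08,0,0,0,0.3],[-0.02,-0.02,-0.101,0,0,0,0.3],[-0.05,-0.03,-0.101,0,0,0,0.3]]]'; python3 -m inch '[[[-0.02,-0.025,0,0,0,0,0.3],[-0.035,-0.055,0,0,0,0,0.3],[-0.043,-0.09,0,0,0,0,0.3],[-0.043,-0.125,0,0,0,0,0.3],[-0.043,-0.145,0,0,0,0,0.3]]]';  python3 -m inch '[[[0,0,0.02,0,0,0,0.3],[0,0,0.04,0,0,0,0.3],[0,0,0.06,0,0,0,0.3],[0,0,0.075,0,0,0,0.3],[0,0,0.075,0,0,0,0.3]]]'; python3 go.py .3954 .2833 .061
```

```text
time: 11.45
ee_pos: [0.449, 0.143, 0.1537]
ee_rot: [[0.999, 0.05, 0.008], [0.05, -0.999, 0.003], [0.008, -0.003, -1.0]]
force: [0.3, 1.1, -0.6]
width: 0.0478
gripper_force: 30.0
time: 11.87
ee_pos: [0.3939, 0.2869, 0.1502]
ee_rot: [[0.998, 0.055, 0.001], [0.055, -0.998, 0.002], [0.001, -0.002, -1.0]]
force: [0.4, -0.8, -1.9]
width: 0.0475
gripper_force: 30.0
time: 12.28
ee_pos: [0.3934, 0.282, 0.072]
ee_rot: [[0.999, 0.052, -0.004], [0.052, -0.999, -0.003], [-0.004, 0.003, -1.0]]
force: [0.4, -0.1, -1.2]
width: 0.0473
gripper_force: 30.0
t 12.2833 shift [ 0.0021 -0.0013  0.011 ] heading 3.0 width 0.04734301330724337
```

```bash
python3 -m inch '[[[0.001,-0.001,0.004,0,0,0,0.3],[0.001,-0.001,0.008,0,0,0,0.3],[0.001,-0.001,0.01,0,0,0,0.3],[0.001,-0.001,0.01,0,0,0,0.3],[0.001,-0.001,0.01,0,0,0,0.3]]]'; python3 go.py .3954 .2833 .061
```

```text
time: 12.7
ee_pos: [0.3963, 0.2845, 0.0653]
ee_rot: [[0.999, 0.052, 0.001], [0.052, -0.999, 0.0], [0.001, -0.0, -1.0]]
force: [-0.0, -1.1, -0.1]
width: 0.0477
gripper_force: 30.0
t 12.7 shift [-0.001   0.0012  0.0043] heading 3.0 width 0.04771108831871934
```

```bash
python3 -m inch '[[[-0.001,0.001,0.002,0,0,0,0.3],[-0.001,0.001,0.004,0,0,0,0.3],[-0.001,0.001,0.0045,0,0,0,0.3],[-0.001,0.001,0.005,0,0,0,0.3],[-0.001,0.001,0.005,0,0,0,0.3]]]';  python3 -m inch '[[[0,0,0.0005,0,0,0,0.35],[0,0,0.0005,0,0,0,0.7],[0,0,0.0005,0,0,0,0.9],[0,0,0.0005,0,0,0,0.9],[0,0,-0.02,0,0,0,0.9]]]'; python3 -m inch '[[[0,0,-0.04,0,0,0,0.9],[0,0,-0.08,0,0,0,0.9],[0,0,-0.12,0,0,0,0.9],[0,0.03,-0.145,0,0,0,0.9],[0,0.07,-0.145,0,0,0,0.9]]]'; python3 -m inch '[[[0,0.04,0,0,0,0,0.9],[0,0.08,0,0,0,0,0.9],[0,0.12,0,0,0,0,0.9],[0,0.16,0,0,0,0,0.9],[0,0.2,0,0,0,0,0.9]]]'; python3 go.py .423 -.0067 .078;  python3 -c "
from ov import *
print(refit('egg_cup_mid',(.3954,.2833,0),.012))
print(refit('honey_mid',(.4852,.2885,0),.012))"
```

```text
time: 13.12
ee_pos: [0.3957, 0.2835, 0.0607]
ee_rot: [[0.999, 0.052, 0.001], [0.052, -0.999, 0.0], [0.001, 0.0, -1.0]]
force: [-0.9, -2.4, 9.8]
width: 0.0475
gripper_force: 30.0
time: 13.53
ee_pos: [0.3935, 0.2819, 0.0773]
ee_rot: [[0.999, 0.052, -0.005], [0.052, -0.999, -0.003], [-0.005, 0.003, -1.0]]
force: [0.5, 0.2, 0.1]
width: 0.0712
gripper_force: 0.0
time: 13.95
ee_pos: [0.4004, 0.2173, 0.2299]
ee_rot: [[0.998, 0.058, 0.008], [0.057, -0.998, 0.006], [0.008, -0.005, -1.0]]
force: [2.4, 0.1, -0.2]
width: 0.0793
gripper_force: 0.0
time: 14.37
ee_pos: [0.4087, 0.0117, 0.2249]
ee_rot: [[0.999, 0.052, 0.001], [0.052, -0.999, -0.0], [0.001, 0.0, -1.0]]
force: [1.1, -0.9, -0.3]
width: 0.0791
gripper_force: 0.0
t 14.3667 shift [0.0132 0.0191 0.147 ] heading 3.0 width 0.07914269212204887
(['top', 'side'], (array([0.39612904, 0.28236066]), np.float64(0.8935216448456776)))
(['top', 'side'], (array([0.48599387, 0.28721946]), np.float64(0.9284770789870114)))
```

```bash
python3 -m inch '[[[0.006,0.01,0.005,0,0,0,0.9],[0.013,0.019,0.03,0,0,0,0.9],[0.013,0.019,0.06,0,0,0,0.9],[0.013,0.019,0.09,0,0,0,0.9],[0.013,0.019,0.115,0,0,0,0.9]]]'; python3 -m inch '[[[0,0,0.015,0,0,0,0.9],[0,0,0.03,0,0,0,0.9],[0,0,0.034,0,0,0,0.9],[0,0,0.034,0,0,0,0.9],[0,0,0.034,0,0,0,0.9]]]';python3 go.py .423 -.0067 .075
```

```text
time: 15.18
ee_pos: [0.4231, -0.0046, 0.1078]
ee_rot: [[0.999, 0.053, -0.0], [0.053, -0.999, 0.0], [-0.0, -0.0, -1.0]]
force: [0.7, 0.1, -0.1]
width: 0.0791
gripper_force: 0.0
time: 15.6
ee_pos: [0.4234, -0.0044, 0.0759]
ee_rot: [[0.999, 0.053, -0.0], [0.053, -0.999, 0.0], [-0.0, -0.0, -1.0]]
force: [0.4, -0.7, 0.6]
width: 0.0792
gripper_force: 0.0
t 15.6 shift [-0.0005  0.0023  0.0009] heading 3.0 width 0.07915485616424314
```

```bash
python3 -m inch '[[[0,0.002,0,0,0,0,0.7],[0,0.002,0,0,0,0,0.5],[0,0.002,0,0,0,0,0.3],[0,0.002,0,0,0,0,0.2],[0,0.002,0,0,0,0,0.2]]]'; python3 -m inch '[[[0,0,0,0,0,0,0.2],[0,0,0,0,0,0,0.2],[0,0,0,0,0,0,0.2],[0,0,0,0,0,0,0.2],[0,0,0,0,0,0,0.2]]]'; python3 go.py .4395 -.2546 .145
```

```text
time: 16.02
ee_pos: [0.4235, -0.0066, 0.0762]
ee_rot: [[0.999, 0.052, 0.001], [0.052, -0.999, -0.0], [0.001, 0.0, -1.0]]
force: [-0.8, -0.2, 0.4]
width: 0.0493
gripper_force: 0.0
time: 16.43
ee_pos: [0.4235, -0.0066, 0.076]
ee_rot: [[0.999, 0.052, 0.0], [0.052, -0.999, -0.0], [0.0, 0.0, -1.0]]
force: [-1.4, -0.2, 5.8]
width: 0.044
gripper_force: 30.0
t 16.4333 shift [ 0.0032  0.2485 -0.0689] heading 3.0 width 0.04401568588302314
```

```bash
python3 -m inch '[[[0,0,-0.015,0,0,0,0.2],[0,0,-0.04,0,0,0,0.2],[0,0.01,-0.07,0,0,0,0.2],[0,0.04,-0.07,0,0,0,0.2],[0,0.075,-0.07,0,0,0,0.2]]]'; python3 -m inch '[[[0.003,0.035,0,0,0,0,0.2],[0.003,0.07,0,0,0,0,0.2],[0.003,0.11,0,0,0,0,0.2],[0.003,0.145,0,0,0,0,0.2],[0.003,0.1735,0,0,0,0,0.2]]]';python3 -m inch '[[[0,0,0.01,0,0,0,0.2],[0,0,0.025,0,0,0,0.2],[0,0,0.04,0,0,0,0.2],[0,0,0.05,0,0,0,0.2],[0,0,0.05,0,0,0,0.2]]]'; python3 go.py .4395 -.2546 .0885
```

```text
time: 16.85
ee_pos: [0.4283, -0.0808, 0.1474]
ee_rot: [[0.998, 0.056, 0.004], [0.056, -0.998, -0.0], [0.004, 0.0, -1.0]]
force: [-0.1, 0.5, -1.1]
width: 0.0436
gripper_force: 30.0
time: 17.27
ee_pos: [0.4383, -0.2575, 0.1454]
ee_rot: [[0.999, 0.05, -0.001], [0.05, -0.999, -0.0], [-0.001, 0.0, -1.0]]
force: [0.5, 0.3, -1.3]
width: 0.0442
gripper_force: 30.0
time: 17.68
ee_pos: [0.4376, -0.2534, 0.0935]
ee_rot: [[0.999, 0.052, -0.004], [0.052, -0.999, 0.002], [-0.004, -0.002, -1.0]]
force: [-1.1, 0.2, -1.0]
width: 0.044
gripper_force: 30.0
t 17.6833 shift [0.0018 0.0013 0.005 ] heading 3.0 width 0.043956734200562966
```

```bash
python3 -m inch '[[[0.001,0.001,0.003,0,0,0,0.2],[0.001,0.001,0.005,0,0,0,0.2],[0.001,0.001,0.0065,0,0,0,0.2],[0.001,0.001,0.0065,0,0,0,0.2],[0.001,0.001,0.0065,0,0,0,0.2]]]'; python3 go.py .4395 -.2546 .0885
```

```text
time: 18.1
ee_pos: [0.4404, -0.2556, 0.0897]
ee_rot: [[0.999, 0.052, 0.001], [0.052, -0.999, -0.0], [0.001, 0.0, -1.0]]
force: [0.2, -0.4, -0.6]
width: 0.0438
gripper_force: 30.0
t 18.1 shift [-0.0009 -0.001   0.0012] heading 3.0 width 0.04376162943580503
```

```bash
python3 -m inch '[[[-0.001,-0.001,0.001,0,0,0,0.2],[-0.001,-0.001,0.0017,0,0,0,0.2],[-0.001,-0.001,0.0017,0,0,0,0.2],[-0.001,-0.001,0.0017,0,0,0,0.5],[-0.001,-0.001,0.0017,0,0,0,0.85]]]'; python3 -m inch '[[[0,0,0,0,0,0,0.85],[0,0,0,0,0,0,0.85],[0,0,-0.03,0,0,0,0.85],[0,0,-0.07,0,0,0,0.85],[0,0,-0.11,0,0,0,0.85]]]'; python3 -m inch '[[[0,0.02,-0.01,0,0,0,0.9],[0.02,0.05,-0.01,0,0,0,0.9],[0.04,0.08,-0.01,0,0,0,0.9],[0.06,0.1,-0.01,0,0,0,0.9],[0.07,0.12,-0.01,0,0,0,0.9]]]'; python3 go.py .5212 -.3761 .068;  python3 -c "
from ov import *
print(refit('red_jar_mid',(.4395,-.2546,0),.012))"
```

```text
time: 18.52
ee_pos: [0.4393, -0.2546, 0.0879]
ee_rot: [[0.999, 0.052, 0.001], [0.052, -0.999, -0.0], [0.001, 0.0, -1.0]]
force: [-0.3, 0.3, -0.5]
width: 0.0479
gripper_force: 0.0
time: 18.93
ee_pos: [0.4383, -0.2541, 0.198]
ee_rot: [[0.999, 0.052, -0.003], [0.052, -0.999, 0.002], [-0.002, -0.002, -1.0]]
force: [-0.0, -0.3, 0.3]
width: 0.0743
gripper_force: 0.0
time: 19.35
ee_pos: [0.5172, -0.3718, 0.2074]
ee_rot: [[0.999, 0.052, 0.001], [0.052, -0.999, -0.0], [0.001, 0.0, -1.0]]
force: [1.5, 0.4, -0.4]
width: 0.079
gripper_force: 0.0
t 19.35 shift [0.0037 0.0045 0.1394] heading 3.0 width 0.0790139048606653
(['top', 'side'], (array([ 0.43851209, -0.25402985]), np.float64(0.9201359316089879)))
```

```bash
python3 -m inch '[[[0.003,0.004,0.01,0,0,0,0.9],[0.004,0.005,0.035,0,0,0,0.9],[0.004,0.005,0.065,0,0,0,0.9],[0.004,0.005,0.09,0,0,0,0.9],[0.004,0.005,0.11,0,0,0,0.9]]]'; python3 -m inch '[[[0,0,0.015,0,0,0,0.9],[0,0,0.029,0,0,0,0.9],[0,0,0.029,0,0,0,0.9],[0,0,0.029,0,0,0,0.9],[0,0,0.029,0,0,0,0.9]]]';python3 go.py .5212 -.3761 .068
```

```text
time: 19.97
ee_pos: [0.5185, -0.3742, 0.0952]
ee_rot: [[0.999, 0.053, -0.002], [0.053, -0.999, 0.001], [-0.002, -0.001, -1.0]]
force: [-0.9, 0.0, 0.4]
width: 0.0791
gripper_force: 0.0
time: 20.38
ee_pos: [0.5198, -0.3754, 0.0694]
ee_rot: [[0.999, 0.052, 0.001], [0.052, -0.999, -0.0], [0.001, 0.0, -1.0]]
force: [0.2, 0.0, 0.2]
width: 0.0792
gripper_force: 0.0
t 20.3833 shift [0.0013 0.0008 0.0014] heading 3.0 width 0.07916272635045807
```

```bash
python3 -m inch '[[[0.001,0.001,0,0,0,0,0.7],[0.001,0.001,0,0,0,0,0.5],[0.001,0.001,0,0,0,0,0.3],[0.001,0.001,0,0,0,0,0.2],[0.001,0.001,0,0,0,0,0.2]]]'; python3 -m inch '[[[0,0,0,0,0,0,0.2],[0,0,0,0,0,0,0.2],[0,0,0,0,0,0,0.2],[0,0,0,0,0,0,0.2],[0,0,0,0,0,0,0.2]]]'; python3 -m inch '[[[0,0,-0.015,0,0,0,0.2],[0,0,-0.04,0,0,0,0.2],[0,0,-0.08,0,0,0,0.2],[0,0,-0.12,0,0,0,0.2],[0,0,-0.15,0,0,0,0.2]]]'; python3 go.py .4384 -.1746 .22
```

```text
time: 20.8
ee_pos: [0.5207, -0.3766, 0.069]
ee_rot: [[0.999, 0.052, 0.0], [0.052, -0.999, -0.0], [0.0, 0.0, -1.0]]
force: [0.2, -0.0, 0.3]
width: 0.0494
gripper_force: 0.0
time: 21.22
ee_pos: [0.5207, -0.3766, 0.0688]
ee_rot: [[0.999, 0.052, 0.0], [0.052, -0.999, -0.0], [0.0, 0.0, -1.0]]
force: [0.2, 0.2, 1.3]
width: 0.0435
gripper_force: 30.0
time: 21.63
ee_pos: [0.5209, -0.3765, 0.2215]
ee_rot: [[0.999, 0.052, 0.001], [0.052, -0.999, -0.001], [0.001, 0.001, -1.0]]
force: [0.3, -0.3, -1.1]
width: 0.0438
gripper_force: 30.0
t 21.6333 shift [-0.0718 -0.2059  0.0012] heading 3.0 width 0.043791818152620066
```

```bash
python3 -m inch '[[[-0.01,-0.02,0,0,0,0,0.2],[-0.02,-0.055,0,0,0,0,0.2],[-0.035,-0.09,0,0,0,0,0.2],[-0.048,-0.125,0,0,0,0,0.2],[-0.06,-0.16,0,0,0,0,0.2]]]'; python3 -m inch '[[[-0.008,-0.03,0,0,0,0,0.2],[-0.012,-0.045,0.01,0,0,0,0.2],[-0.012,-0.046,0.04,0,0,0,0.2],[-0.012,-0.046,0.07,0,0,0,0.2],[-0.012,-0.046,0.1,0,0,0,0.2]]]';python3 -m inch '[[[0,0,0.015,0,0,0,0.2],[0,0,0.025,0,0,0,0.2],[0,0,0.03,0,0,0,0.2],[0,0,0.03,0,0,0,0.2],[0,0,0.03,0,0,0,0.2]]]'; python3 go.py .4384 -.1746 .081
```

```text
time: 22.05
ee_pos: [0.4509, -0.2183, 0.2182]
ee_rot: [[0.999, 0.052, -0.001], [0.052, -0.999, 0.0], [-0.001, -0.0, -1.0]]
force: [1.5, -0.2, -1.3]
width: 0.0436
gripper_force: 30.0
time: 22.47
ee_pos: [0.438, -0.1741, 0.1181]
ee_rot: [[0.999, 0.053, 0.002], [0.053, -0.999, -0.001], [0.002, 0.001, -1.0]]
force: [1.1, -0.4, -1.6]
width: 0.0435
gripper_force: 30.0
time: 22.88
ee_pos: [0.4385, -0.1747, 0.0892]
ee_rot: [[0.999, 0.052, 0.001], [0.052, -0.999, -0.0], [0.001, 0.0, -1.0]]
force: [0.9, -0.5, 0.0]
width: 0.0436
gripper_force: 30.0
t 22.8833 shift [-0.0001 -0.0001  0.0082] heading 3.0 width 0.043590795089161
```

```bash
python3 -m inch '[[[0,0,0.003,0,0,0,0.2],[0,0,0.006,0,0,0,0.2],[0,0,0.008,0,0,0,0.2],[0,0,0.008,0,0,0,0.2],[0,0,0.008,0,0,0,0.2]]]'; python3 go.py .4384 -.1746 .081
```

```text
time: 23.3
ee_pos: [0.4381, -0.1746, 0.0808]
ee_rot: [[0.999, 0.052, 0.0], [0.052, -0.999, -0.0], [0.0, 0.0, -1.0]]
force: [-0.1, 0.7, -0.2]
width: 0.0435
gripper_force: 30.0
t 23.3 shift [ 0.0003  0.     -0.0002] heading 3.0 width 0.04351303237266442
```

```bash
python3 -m inch '[[[0,0,0.0007,0,0,0,0.2],[0,0,0.0007,0,0,0,0.2],[0,0,0.0007,0,0,0,0.5],[0,0,0.0007,0,0,0,0.7],[0,0,0.0007,0,0,0,0.7]]]'; python3 -m inch '[[[0,0,0,0,0,0,0.7],[0,0,-0.02,0,0,0,0.7],[0,0,-0.05,0,0,0,0.7],[0,0,-0.09,0,0,0,0.7],[0,0,-0.13,0,0,0,0.7]]]'; python3 -m inch '[[[0.03,0.02,0,0,0,0,0.9],[0.06,0.04,0,0,0,0,0.9],[0.095,0.06,0,0,0,0,0.9],[0.13,0.08,0,0,0,0,0.9],[0.15,0.09,0,0,0,0,0.9]]]'; python3 go.py .6179 -.2627 .06;  python3 -c "
from ov import *
print(refit('yellow_jar_mid',(.4384,-.1746,0),.012))
print(refit('salt_mid',E0['salt_mid'],0))"
```

```text
time: 23.72
ee_pos: [0.4381, -0.1746, 0.0801]
ee_rot: [[0.999, 0.052, 0.0], [0.052, -0.999, -0.0], [0.0, 0.0, -1.0]]
force: [-0.5, 0.5, 0.1]
width: 0.0535
gripper_force: 0.0
time: 24.13
ee_pos: [0.4371, -0.1741, 0.2108]
ee_rot: [[0.999, 0.052, -0.002], [0.052, -0.999, 0.001], [-0.002, -0.001, -1.0]]
force: [0.8, -1.0, -0.6]
width: 0.0617
gripper_force: 0.0
time: 24.55
ee_pos: [0.5951, -0.2588, 0.2094]
ee_rot: [[0.999, 0.051, 0.001], [0.051, -0.999, -0.001], [0.001, 0.001, -1.0]]
force: [-0.5, 0.2, 0.4]
width: 0.0788
gripper_force: 0.0
t 24.55 shift [0.0225 0.0049 0.1495] heading 2.9 width 0.07877977129153543
(['side'], (array([ 0.43845168, -0.17411485]), np.float64(0.9106155015197569)))
(['top', 'side'], (array([ 0.61724573, -0.2633215 ]), np.float64(0.6851177859921114)))
```

```bash
python3 -m inch '[[[0.012,0.003,0.005,0,0,0,0.9],[0.022,0.005,0.03,0,0,0,0.9],[0.022,0.005,0.06,0,0,0,0.9],[0.022,0.005,0.09,0,0,0,0.9],[0.022,0.005,0.12,0,0,0,0.9]]]'; python3 -m inch '[[[0,0,0.02,0,0,0,0.9],[0,0,0.038,0,0,0,0.9],[0,0,0.038,0,0,0,0.9],[0,0,0.038,0,0,0,0.9],[0,0,0.038,0,0,0,0.9]]]';python3 go.py .6179 -.2627 .05
```

```text
time: 25.37
ee_pos: [0.6144, -0.2604, 0.0896]
ee_rot: [[0.999, 0.052, 0.001], [0.052, -0.999, -0.001], [0.001, 0.001, -1.0]]
force: [0.1, -0.4, -0.5]
width: 0.0792
gripper_force: 0.0
time: 25.78
ee_pos: [0.6153, -0.2607, 0.0535]
ee_rot: [[0.999, 0.052, 0.002], [0.052, -0.999, -0.001], [0.002, 0.001, -1.0]]
force: [-0.8, -0.4, 1.2]
width: 0.0791
gripper_force: 0.0
t 25.7833 shift [0.0025 0.0022 0.0035] heading 3.0 width 0.07913130738756202
```

```bash
python3 -m inch '[[[0.002,0.002,0.003,0,0,0,0.7],[0.002,0.002,0.003,0,0,0,0.5],[0.002,0.002,0.003,0,0,0,0.3],[0.002,0.002,0.003,0,0,0,0.2],[0.002,0.002,0.003,0,0,0,0.2]]]'; python3 -m inch '[[[0,0,0,0,0,0,0.2],[0,0,0,0,0,0,0.2],[0,0,0,0,0,0,0.2],[0,0,0,0,0,0,0.2],[0,0,0,0,0,0,0.2]]]'; python3 -m inch '[[[0,0,-0.015,0,0,0,0.2],[0,0,-0.04,0,0,0,0.2],[0,0,-0.08,0,0,0,0.2],[0,0,-0.12,0,0,0,0.2],[-0.02,0,-0.15,0,0,0,0.2]]]'; python3 go.py .4373 -.0946 .2
```

```text
time: 26.2
ee_pos: [0.6169, -0.2624, 0.0493]
ee_rot: [[0.999, 0.052, 0.0], [0.052, -0.999, -0.0], [0.0, 0.0, -1.0]]
force: [0.8, -0.2, 0.2]
width: 0.0492
gripper_force: 0.0
time: 26.62
ee_pos: [0.6169, -0.2624, 0.049]
ee_rot: [[0.999, 0.052, 0.0], [0.052, -0.999, -0.0], [0.0, 0.0, -1.0]]
force: [1.0, -0.2, 1.6]
width: 0.0394
gripper_force: 29.7
time: 27.03
ee_pos: [0.5998, -0.262, 0.2017]
ee_rot: [[0.999, 0.054, 0.004], [0.054, -0.999, 0.0], [0.004, -0.0, -1.0]]
force: [0.1, 0.0, 0.1]
width: 0.0395
gripper_force: 29.6
t 27.0333 shift [-0.1532 -0.176   0.0011] heading 3.1 width 0.03947405595172996
```

```bash
python3 -m inch '[[[-0.015,-0.015,0,0,0,0,0.2],[-0.04,-0.045,0,0,0,0,0.2],[-0.065,-0.075,0,0,0,0,0.2],[-0.09,-0.105,0,0,0,0,0.2],[-0.115,-0.135,0,0,0,0,0.2]]]'; python3 -m inch '[[[-0.025,-0.025,0,0,0,0,0.2],[-0.038,-0.041,0.01,0,0,0,0.2],[-0.038,-0.041,0.04,0,0,0,0.2],[-0.038,-0.041,0.07,0,0,0,0.2],[-0.038,-0.041,0.1,0,0,0,0.2]]]';python3 -m inch '[[[0,0,0.015,0,0,0,0.2],[0,0,0.025,0,0,0,0.2],[0,0,0.03,0,0,0,0.2],[0,0,0.03,0,0,0,0.2],[0,0,0.03,0,0,0,0.2]]]'; python3 go.py .4373 -.0946 .061
```

```text
time: 27.45
ee_pos: [0.4732, -0.1334, 0.1987]
ee_rot: [[0.999, 0.052, -0.0], [0.052, -0.999, -0.0], [-0.0, 0.0, -1.0]]
force: [0.9, 0.6, -0.3]
width: 0.0395
gripper_force: 29.6
time: 27.87
ee_pos: [0.435, -0.0953, 0.0986]
ee_rot: [[0.999, 0.053, 0.002], [0.053, -0.999, -0.001], [0.002, 0.001, -1.0]]
force: [0.9, -1.2, -0.9]
width: 0.0396
gripper_force: 29.6
time: 28.28
ee_pos: [0.4354, -0.0956, 0.0695]
ee_rot: [[0.999, 0.052, 0.001], [0.052, -0.999, -0.0], [0.001, 0.0, -1.0]]
force: [-1.0, -0.2, -1.0]
width: 0.0392
gripper_force: 29.6
t 28.2833 shift [ 0.002  -0.0009  0.0085] heading 3.0 width 0.03921369564478864
```

```bash
python3 -m inch '[[[0.001,-0.001,0.003,0,0,0,0.2],[0.002,-0.001,0.006,0,0,0,0.2],[0.002,-0.001,0.008,0,0,0,0.2],[0.002,-0.001,0.0085,0,0,0,0.2],[0.002,-0.001,0.0085,0,0,0,0.2]]]'; python3 go.py .4373 -.0946 .061
```

```text
time: 28.7
ee_pos: [0.4375, -0.0946, 0.0609]
ee_rot: [[0.999, 0.052, 0.001], [0.052, -0.999, -0.0], [0.001, 0.0, -1.0]]
force: [0.4, 0.0, 3.2]
width: 0.0394
gripper_force: 29.9
t 28.7 shift [-0.0002  0.     -0.0001] heading 3.0 width 0.03937130986549963
```

Contact at the expected height; release, retreat and check.

```bash
python3 -m inch '[[[0,0,0,0,0,0,0.3],[0,0,0,0,0,0,0.5],[0,0,0,0,0,0,0.65],[0,0,0,0,0,0,0.65],[0,0,0,0,0,0,0.65]]]'; python3 -m inch '[[[0,0,-0.02,0,0,0,0.65],[0,0,-0.05,0,0,0,0.65],[0,0,-0.09,0,0,0,0.65],[0,0,-0.13,0,0,0,0.65],[0,0,-0.17,0,0,0,0.65]]]'; python3 -m inch '[[[0,-0.035,-0.02,0,0,0,0.65],[0,-0.07,-0.02,0,0,0,0.65],[0,-0.105,-0.02,0,0,0,0.65],[0,-0.14,-0.02,0,0,0,0.65],[0,-0.175,-0.02,0,0,0,0.65]]]'; python3 -c "
from ov import *
for l,p,z in (('salt_mid',(.4373,-.0946,0),.012),('yellow_jar_mid',(.4384,-.1746,0),.012),('red_jar_mid',(.4395,-.2546,0),.012)): print(l,refit(l,p,z))
overlay('top',{},170,110,480,270,2.5,'pics/f1.png');overlay('side',{},230,130,430,330,3,'pics/f2.png')"
```

```text
time: 29.12
ee_pos: [0.4366, -0.0945, 0.0603]
ee_rot: [[0.999, 0.052, -0.0], [0.052, -0.999, 0.0], [-0.0, -0.0, -1.0]]
force: [-0.4, 0.1, 0.4]
width: 0.0566
gripper_force: 0.0
time: 29.53
ee_pos: [0.4361, -0.0942, 0.232]
ee_rot: [[0.999, 0.052, -0.001], [0.052, -0.999, 0.0], [-0.001, -0.0, -1.0]]
force: [1.1, -1.3, -0.2]
width: 0.0574
gripper_force: 0.0
time: 29.95
ee_pos: [0.4272, 0.0817, 0.2507]
ee_rot: [[0.999, 0.051, 0.001], [0.051, -0.999, -0.0], [0.001, 0.0, -1.0]]
force: [1.0, 0.3, 0.1]
width: 0.0572
gripper_force: 0.0
salt_mid (['top', 'side'], (array([ 0.43852598, -0.09501774]), np.float64(0.8849236255044957)))
yellow_jar_mid (['top', 'side'], (array([ 0.43792713, -0.17372223]), np.float64(0.878284348088386)))
red_jar_mid (['top', 'side'], (array([ 0.4385454 , -0.25352942]), np.float64(0.8115136247236336)))
```

View pics/f1.png

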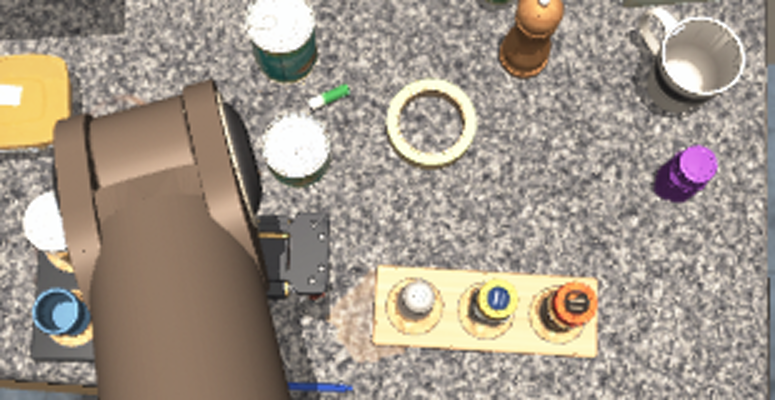

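View pics/f2.png

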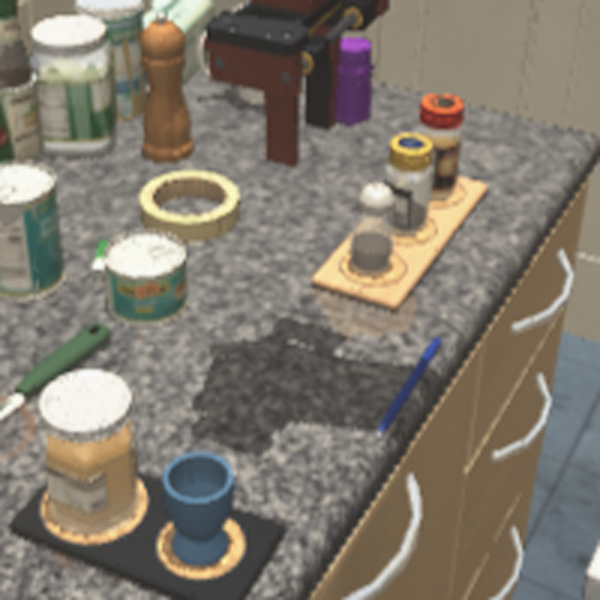

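The pictures show all five things upright and centred on their pads: salt, yellow and red from left to right on oak, honey behind the egg cup on slate. The tin at (298,148) in the top crop hasn't moved. Before handing in, I let the arm settle.

```bash
python3 -m inch '[[[0,0,0,0,0,0,0.65],[0,0,0,0,0,0,0.65],[0,0,0,0,0,0,0.65],[0,0,0,0,0,0,0.65],[0,0,0,0,0,0,0.65]]]'; python3 -c "
from bench import manip
print(manip.job_done())"
```

```text
time: 31.07
ee_pos: [0.4277, 0.0803, 0.2504]
ee_rot: [[0.999, 0.052, -0.0], [0.052, -0.999, -0.0], [-0.0, 0.0, -1.0]]
force: [0.7, 0.9, -0.5]
width: 0.0573
gripper_force: 0.0
the job is handed in; nothing more can be done
None
```

I handed the job in at about 31 s: all five things measured within about 2 mm of their pad centres and stand upright in the pictures, and the tin is where it was; the hand-in returned no verdict.

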